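# Comb the lunch chopsticks into a row on the tray by the door

### The job

Four chopsticks lie scattered on the tray. Pick up the wooden rake by its grip, comb them with it against the tray's stop until they lie flat and parallel in one closed row, and keep a firm but gentle push on the row for about a second; the stop is only lightly clamped. Then stand the rake back on the middle of its white tile rest as you found it and let go; touch the chopsticks only with the rake and leave the other things where they are.

Things in the scene. Friction and masses are not known exactly. Their poses are not given: they have to be found in the camera images.
- rake_grip (a point): Centre of the grip of the loose wooden hand rake (about 140 g), at the start standing on its tines on its white tile rest; 52 mm above the tine tips. x: across the head, the sweeping direction (the rake is symmetric, either way will do); y: along the head; z: up. The grip is an upright block 24 mm thick (x), 40 mm wide (y), its top 74 mm above the tine tips.
- rake_foot (a point): Middle of the rake's underside, level with the tine tips, straight below the grip; axes as the grip's. The head is 120 mm long (y), 26 mm deep (x), 28 mm high, with six tines 10 mm wide, 20 mm high, as deep as the head, 12 mm apart. The flat tine faces 13 mm either side of this point push the sticks.
- rest_top (a point): Centre of the top of the rest, a fixed white tile 70 mm (x) by 150 mm (y), 6 mm thick, lying on the flap. The rake belongs here, standing on its tines in the middle with its head along the rest's long y axis.
- tray_mid (a point): On the floor of the fixed dark wooden tray. x: level, from the stop towards the open side of the tray; y: along the stop; z: up. The floor reaches from x = -152 mm to +120 mm and 90 mm either way in y; 6 mm thick, no rim. The stop is an upright wooden bar along y on the tray's robot side, 12 mm thick, 180 mm long, 18 mm high. (More under tray_edge.)
- tray_edge (a point): Middle of the tray floor's edge behind the stop, 152 mm from tray_mid; axes as tray_mid's. The stop is adjustable and its place is not measured: the face that the sticks go against lies somewhere from x = 17 to 47 mm from this point, square to the tray. Its clamp is weak: a push of 5 to 10 N closes the row up, above 16 N it lets go.
- stick1_mid (a point): Centre of a loose, straight, square-section light wooden child's chopstick, 130 mm long (y), 12 g, lying on the tray floor; z up. Hand cut: each of the four has a thickness of its own somewhere from 8 to 10 mm, not known.
- stick2_mid (a point): Centre of a loose, straight, square-section light wooden child's chopstick, 130 mm long (y), 12 g, lying on the tray floor; z up. Hand cut: each of the four has a thickness of its own somewhere from 8 to 10 mm, not known.
- stick3_mid (a point): Centre of a loose, straight, square-section light wooden child's chopstick, 130 mm long (y), 12 g, lying on the tray floor; z up. Hand cut: each of the four has a thickness of its own somewhere from 8 to 10 mm, not known.
- stick4_mid (a point): Centre of a loose, straight, square-section light wooden child's chopstick, 130 mm long (y), 12 g, lying on the tray floor; z up. Hand cut: each of the four has a thickness of its own somewhere from 8 to 10 mm, not known.
- bowl: Bystander, loose: round glass catch-all bowl, 110 mm across, 50 mm tall; origin at the centre of its underside.
- bike_light: Bystander, loose: small red bike light, 38 mm round, 30 mm tall; origin at the centre of its underside.
- glasses_case: Bystander, loose: navy sunglasses case, 160 x 62 x 34 mm; origin at the centre of its underside.
- bento_a: Bystander, loose: black lunch box, 114 x 174 x 54 mm; origin at the centre of its underside.
- bento_b: Bystander, loose: wooden lunch box, 114 x 174 x 54 mm; origin at the centre of its underside.
- sanitiser: Bystander, loose: white pump-less bottle, 44 mm round, 100 mm tall; origin at the centre of its underside.
Not all that is in view belongs to the job. Leave any orange or turquoise look-alike of the part that bears rake_grip alone. Leave any purple look-alike of the part that bears stick1_mid alone.

How it is judged (in metres and radians):
On the way, in this order (a step that is already met when the one before it is completed fails the run):
1. the rake is lifted clear of its rest in the gripper (distance of rake_grip from where it was at the start of the episode above 0.02 m and contact force between the fingers and rake above 1 N and contact force between rake and rest below 0.05 N), for 0.2 s.
2. all four sticks lie in the closed row and the held rake presses them on the stop with more than 4 N (x of stick1_mid in the frame of stop between 0.006 and 0.042 m and angle between the y axis of each of stick1_mid, stick2_mid, stick3_mid, stick4_mid and the y axis of tray_mid, either way round below 0.07 rad and z of stick1_mid in the frame of stop between 0.001 and 0.0075 m and x of stick2_mid in the frame of stop between 0.006 and 0.042 m and z of stick2_mid in the frame of stop between 0.001 and 0.0075 m and x of stick3_mid in the frame of stop between 0.006 and 0.042 m and z of stick3_mid in the frame of stop between 0.001 and 0.0075 m and x of stick4_mid in the frame of stop between 0.006 and 0.042 m and z of stick4_mid in the frame of stop between 0.001 and 0.0075 m and contact force between stop and anything else above 4 N and contact force between the fingers and rake above 1 N), for 0.4 s.
At the end, for the whole second after the job is handed in: All four sticks lie flat on the tray floor and still, each within 4 degrees (0.07 rad) of the stop's line and with its centre 0 to 36 mm from the stop's face; the rake stands upright (within 0.08 rad) and still on its rest, within 20 mm of the middle and 0.2 rad of the rest's long axis (x of stick1_mid in the frame of stop between 0.006 and 0.042 m and angle between the y axis of each of stick1_mid, stick2_mid, stick3_mid, stick4_mid and the y axis of tray_mid, either way round below 0.07 rad and z of stick1_mid in the frame of stop between 0.001 and 0.0075 m and x of stick2_mid in the frame of stop between 0.006 and 0.042 m and z of stick2_mid in the frame of stop between 0.001 and 0.0075 m and x of stick3_mid in the frame of stop between 0.006 and 0.042 m and z of stick3_mid in the frame of stop between 0.001 and 0.0075 m and x of stick4_mid in the frame of stop between 0.006 and 0.042 m and z of stick4_mid in the frame of stop between 0.001 and 0.0075 m and linear speed of each of stick1, stick2, stick3, stick4, rake below 0.02 m/s and horizontal distance between rake_grip and rest_top below 0.02 m and z of rake_grip in the frame of rest_top below 0.055 m and angle between rake_grip's own z axis and vertical below 0.08 rad and angle between the y axis of rake_grip and the y axis of rest_top, either way round below 0.2 rad); the robot touches nothing.
It fails at once if the stop takes more than 16 N (contact force between stop and anything else above 16 N).
It fails at once if the arm or fingers touch a chopstick (contact force between any of the fingers, the arm and stick1 above 0.3 N or contact force between any of the fingers, the arm and stick2 above 0.3 N or contact force between any of the fingers, the arm and stick3 above 0.3 N or contact force between any of the fingers, the arm and stick4 above 0.3 N).
It fails at once if another thing is moved by more than 15 mm (distance of any of bowl, bike_light, glasses_case, bento_a, bento_b, sanitiser from where it was at the start of the episode above 0.015 m).
It also fails if it takes over 58 s, if anything falls off the work surface, if the arm or the gripper's body presses on something with over 40 N, if the wrist force passes 120 N, or if a joint passes its speed limit or range.

### The arm

A 6-joint arm with a two-finger parallel gripper is mounted at the origin on the work surface. World frame = base frame: x ahead of the robot, y to its left, z up, the work surface at z = 0. Lengths are in m, angles in degrees, forces in N, time in s.
With the tool pointing down it reaches from about 0.4 to 0.825 m from the base axis. Payload 7 kg.
Tool frame: the origin (TCP) lies between the finger pads; the fingertips stand 11 mm ahead of it and the grasp point (between the pads) lies 8 mm behind it; z points along the fingers, y is the direction in which the jaws open and shut (so a half turn about z gives the same grasp; the last joint's range is limited). The gripper opens to 88 mm and grips with 3 to 60 N. Pads are 19 mm wide; open, the fingers measure 130 mm over their backs; the gripper's body (78 mm by 193 mm) begins 47 mm behind the grasp point.
Start: joints at [-55.342, 20.546, 0.682, 0, -70.136, -16.507], TCP at [0.21, -0.641, 0.238] pointing down, gripper open.
Joint ranges: [-176.03, 176.03], [-82.01, 121.73], [-58.28, 71.71], [-173.87, 95.51], [-174.79, -0.11], [-173.66, 173.66]. Speed limits (degrees/s): [136.94, 136.94, 172.46, 180, 180, 180].

### API

Orientations are given as [roll, pitch, yaw] about the fixed x, y, z axes, in that order (R = Rz(yaw) Ry(pitch) Rx(roll)).
In Python, from plant import r gives the robot as it stands.
- The arm moves only by the shell command python3 -m inch 'ROWS' [OPENING] [FORCE]. ROWS is JSON, a list of rows, each an object of numbers: "x", "y", "z": the shift along the tool's x, y, z as a fraction of full scale; "yaw": the turn about the tool's z as a fraction of full scale. In form: [{"x": .., "y": .., "z": .., "yaw": ..}, ...]. A call has 1 to 5 rows; each row shifts and turns the pose as measured when the row begins, along the tool's axes as they then stand; what a row does not reach is not made up. Full scale, the value 1, is 0.025 m for a shift and 4 degrees for a turn. A row lasts 1/12 s, in which the tool goes at most 41.7 mm and 7.16 degrees, less where a joint would pass 70% of its speed; a pose out of reach is approached as far as the arm can. A call with a number of a shift or a turn outside -1 to 1 is refused whole. A call with a gripper value outside its range is refused whole. OPENING is the opening, from -1 (shut) to 1 (fully open), set as the call begins (- or left out, the last holds). The fingers move at their own pace and stop on an object; FORCE is the grip in N (left out, the last holds). Time passes only in rows, so rows that do not move let the fingers close. It gives the time, the measured TCP pose, the force and the opening at its end, in the units of the state.
- r.get_state(): the state, without advancing time (a new reading comes with each control period).
- r.capture(name): name is "side" or "top"; returns (picture, depth): 480x640x3 uint8, red, green, blue; 480x640 float32, m along the optical axis (not along the pixel's ray), 0 where there is no reading.
- r.camera_info(name): a dict with "mtx" (3x3 intrinsics, pixels), "pose" (4x4, takes a point from camera to world coordinates). Camera axes: x right, y down, z forward; pixel columns grow to the right and rows downward; lengths in m; the calibration is good to about 2 mm. A picture is of the moment at which its call begins. camera_info takes no time and is no camera call.
- r.close_job(): hands the job in, once; it reports no verdict.
The state is a dict: "time_s": time; "joints": joint angles; "qd": joint speeds; "joint_torque": joint torques, N m; "tcp_pos": TCP position; "eef_rot": TCP orientation; "contact_force": force on the tool from outside, world axes, zero at the start; "moment": the same for the moment, N m; "gripper_width": finger opening in m.
Only numpy, scipy, OpenCV 4.12 (cv2) and the standard library are available. Lean on these libraries where they do the work, as an engineer would, in place of code of your own. Each camera call takes 0.05 s, during which the arm holds its last target. There are 200 camera calls.

## Working session

There is one attempt and no reset: what is moved stays moved. The work goes in short steps, Python scripts to look and compute and a shell command to move; the robot and the scene stay as the last step left them, time stands still between calls to the robot, and variables do not carry over. Pictures are saved under pics/ and viewed, about 8 in all and at most 12, crops included, and the job is handed in when it is done.

```bash
ls; mkdir -p pics
python3 - <<'E'
from plant import r
import cv2,numpy as np
print(r.get_state())
for n in("side","top"):
    p,d=r.capture(n); cv2.imwrite(f"pics/{n}0.png",p[:,:,::-1]); np.save(f"pics/{n}0.npy",d)
    c=r.camera_info(n); print(n,np.round(c["mtx"],1).tolist(),np.round(c["pose"],4).tolist())
E
```

```text
pics
{'time_s': 0.0, 'joints': array([-5.53406007e+01,  2.05905283e+01,  6.37212551e-01, -2.01304308e-02,
       -7.01332567e+01, -1.65048023e+01]), 'qd': array([ 0.0719023 ,  0.00746185,  0.10115714, -0.01007344,  0.06046588,
        0.04782694]), 'joint_torque': array([ 2.50460238e-03, -5.82711482e+01,  2.93062466e+01,  6.99718729e+00,
        6.91790512e-03, -9.12208907e-05]), 'tcp_pos': array([ 0.21014999, -0.64100414,  0.23665897]), 'eef_rot': array([ 1.79911618e+02, -6.45279781e-03, -1.61852253e+02]), 'contact_force': array([-0.4680582 , -0.74638446,  0.36822262]), 'moment': array([-0.03435529,  0.02124366,  0.01129588]), 'gripper_width': 0.08779773100629856}
side [[464.2, 0.0, 322.6], [0.0, 464.2, 238.5], [0.0, 0.0, 1.0]] [[0.9512, -0.1968, 0.2375, 0.1568], [-0.3085, -0.601, 0.7373, -1.0545], [-0.0024, -0.7746, -0.6324, 0.973], [0.0, 0.0, 0.0, 1.0]]
top [[503.4, 0.0, 322.4], [0.0, 503.4, 239.4], [0.0, 0.0, 1.0]] [[-0.0093, -0.9957, 0.0924, 0.3854], [-0.9999, 0.0084, -0.0107, -0.0225], [0.0099, -0.0925, -0.9957, 1.2878], [0.0, 0.0, 0.0, 1.0]]
```

View pics/top0.png

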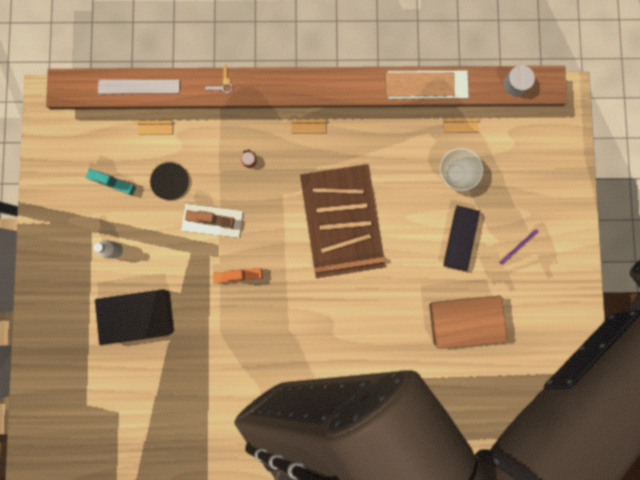

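View pics/side0.png

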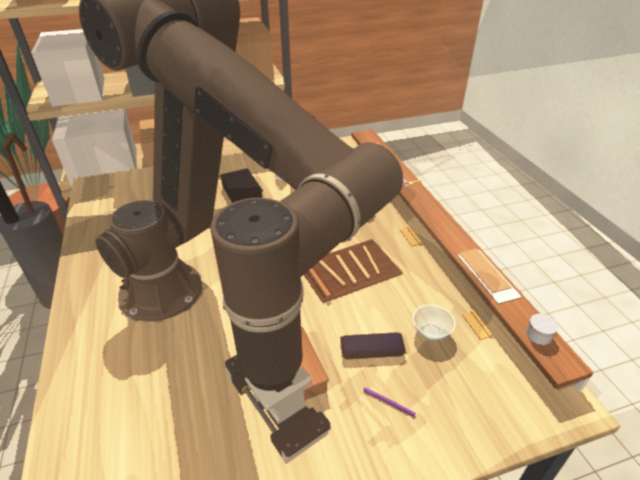

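Top view: the candidates for the rake are the wooden one on the white tile at (213,218), the orange look-alike at (238,275) and the turquoise one at (111,182). The candidates for the sticks are four light ones on the tray at (338,190), (342,208), (345,225) and (346,243), and a purple look-alike at (519,246). The stop is at (350,265). In the side view the arm hides the rake. I choose the wooden rake on the tile and will check it in a crop.

```bash
cat > geo.py <<'E'
import numpy as np,cv2
from plant import r
def cam(n):
    c=r.camera_info(n); return np.array(c["mtx"]),np.array(c["pose"])
def ray(n,uv):
    K,P=cam(n); uv=np.atleast_2d(np.asarray(uv,float))
    d=np.c_[uv,np.ones(len(uv))]@np.linalg.inv(K).T@P[:3,:3].T
    return P[:3,3],d
def onplane(n,uv,z):
    o,d=ray(n,uv); return o+d*((z-o[2])/d[:,2])[:,None]
def cloud(n,D):
    v,u=np.indices(D.shape); o,d=ray(n,np.c_[u.ravel(),v.ravel()])
    return (o+d*D.ravel()[:,None]).reshape(*D.shape,3)
def proj(n,X):
    K,P=cam(n); q=(np.atleast_2d(X)-P[:3,3])@P[:3,:3]@K.T; return q[:,:2]/q[:,2:]
def tri(uvt,uvs):
    o1,d1=ray("top",uvt);o2,d2=ray("side",uvs);d1=d1[0];d2=d2[0]
    s=np.linalg.lstsq(np.c_[d1,-d2],o2-o1,rcond=None)[0]
    return (o1+d1*s[0]+o2+d2*s[1])/2,np.linalg.norm(o1+d1*s[0]-o2-d2*s[1])
def rect(mask,n,z):
    "largest blob -> min-area rectangle of its outline cast on plane z: centre, sizes, angle of long axis"
    cs=cv2.findContours(mask.astype(np.uint8),cv2.RETR_EXTERNAL,cv2.CHAIN_APPROX_NONE)[0]
    return [quad(c,n,z) for c in sorted(cs,key=cv2.contourArea,reverse=True)]
def quad(c,n,z):
    X=onplane(n,c.reshape(-1,2),z)[:,:2].astype(np.float32)
    b=cv2.boxPoints(cv2.minAreaRect(X)); e=[b[1]-b[0],b[2]-b[1]]
    L=max(e,key=np.linalg.norm); a=np.degrees(np.arctan2(L[1],L[0]))%180
    return b.mean(0).round(4),sorted(np.linalg.norm(q).round(4) for q in e),round(a,1)
E
python3 - <<'E'
from geo import *
p=cv2.imread("pics/top0.png");D=np.load("pics/top0.npy")
a=cv2.resize(p[185:300,170:280],None,fx=4,fy=4,interpolation=3)[:460];b=cv2.resize(p[160:280,295:390],None,fx=4,fy=4,interpolation=3)[:460]
cv2.imwrite("pics/crop0.png",np.hstack([a,b]))
C=cloud("top",D)
for u,v in[(213,218),(205,217),(190,213),(235,232),(225,221),(320,260),(350,266),(345,215),(342,208),(260,240),(150,240),(170,180)]: print((u,v),D[v,u].round(3),C[v,u].round(4))
E
```

```text
(213, 218) 1.217 [0.5517 0.2287 0.0778]
(205, 217) 1.214 [0.5539 0.2473 0.081 ]
(190, 213) 1.265 [0.5713 0.2962 0.031 ]
(235, 232) 1.293 [ 5.257e-01  1.881e-01 -2.000e-04]
(225, 221) 1.26 [0.5497 0.2074 0.0356]
(320, 260) 1.283 [ 0.4515 -0.0295  0.0058]
(350, 266) 1.261 [ 0.4348 -0.1045  0.0266]
(345, 215) 1.285 [ 0.5654 -0.0943  0.0151]
(342, 208) 1.282 [ 0.5829 -0.0867  0.0189]
(260, 240) 1.292 [ 5.046e-01  1.239e-01 -3.000e-04]
(150, 240) 1.289 [ 5.069e-01  4.053e-01 -2.000e-04]
(170, 180) 1.293 [0.6604 0.354  0.0102]
```

View pics/crop0.png

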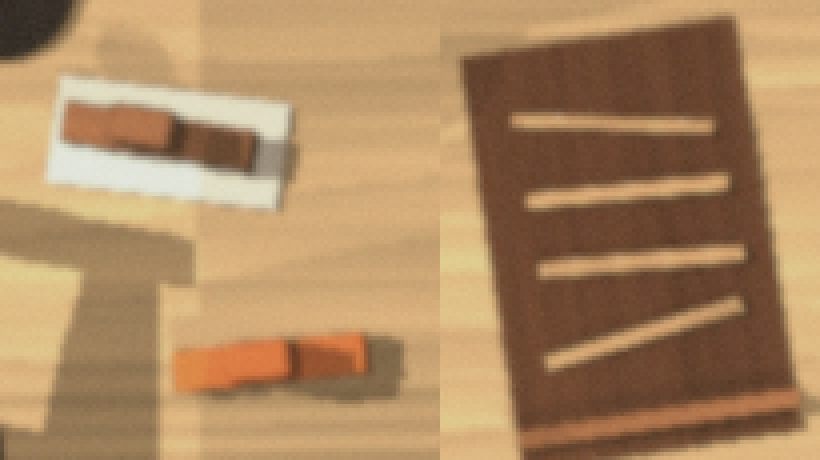

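The crop shows the wooden rake on the tile at (213,218), and it is neither orange nor turquoise. The four light sticks lie clear of each other on the tray, and the stop is along its lower edge. Measuring now.

```bash
cat > meas.py <<'E'
from geo import *
p=cv2.imread("pics/top0.png");D=np.load("pics/top0.npy");C=cloud("top",D)
hsv=cv2.cvtColor(p,cv2.COLOR_BGR2HSV);H,S,V=cv2.split(hsv)
def roi(m,u0,u1,v0,v1):
    o=np.zeros_like(m);o[v0:v1,u0:u1]=m[v0:v1,u0:u1];return o
R=(175,250,195,245)
w=roi((S<60)&(V>130),*R)|roi((V<0),*R)
# tile+rake: everything not table-coloured: hull of white
cs=cv2.findContours(w.astype(np.uint8),0,1)[0]; h=cv2.convexHull(np.vstack([c for c in cs if cv2.contourArea(c)>10]))
print("tile",quad(h,"top",.006))
g=roi(C[...,2]>.062,*R);print("grip",rect(g,"top",.08)[:1],C[g].mean(0).round(4),np.median(C[g][:,2]))
hd=roi((C[...,2]>.025)&(C[...,2]<.045),*R);print("head z",np.median(C[hd][:,2]))
br=roi((S>95)&(V<215)&(H<14),180,245,200,240);print("rake brown px",rect(br,"top",.034)[:1])
T=(285,400,155,285)
st=roi((V>150)&(S<150),*T)&(cv2.erode(roi(C[...,2]>-1,*T).astype(np.uint8),None)>0)
tr=roi((V<125)&(S>90),*T);tr=cv2.morphologyEx(tr.astype(np.uint8),cv2.MORPH_CLOSE,np.ones((9,9)))
q=rect(tr,"top",.006);print("tray(no stop)",q[0])
cs=max(cv2.findContours(tr,0,1)[0],key=cv2.contourArea);m=np.zeros_like(tr);cv2.drawContours(m,[cs],-1,1,-1);m=cv2.erode(m,np.ones((5,5)))
for x in rect(st&(m>0),"top",.012)[:6]:print("stick",x)
sp=roi((V>=125)&(S>130)&(H<14),300,395,245,280)
print("stop",rect(sp,"top",.024)[:2])
print("depths: tray",np.median(C[180:190,310:312,2]),"table",np.median(C[235:245,255:290,2]),"sticks",np.median(C[(st&(m>0))][:,2]),"stop",np.median(C[sp][:,2]))
o=p.copy();o[w]=(255,0,0);o[g]=(0,255,0);o[sp]=(0,0,255);o[st&(m>0)]=(255,255,0)
cv2.imwrite("pics/mask0.png",cv2.resize(o[150:290,170:400],None,fx=3,fy=3,interpolation=0))
E
python3 meas.py
```

```text
tile (array([0.5555, 0.2467], dtype=float32), [np.float32(0.0693), np.float32(0.1503)], np.float32(82.4))
grip [(array([0.5555, 0.2468], dtype=float32), [np.float32(0.0247), np.float32(0.0427)], np.float32(80.0))] [0.5466 0.2326 0.1438] 0.08009163012605791
head z 0.034462265740042186
rake brown px [(array([0.5584, 0.2465], dtype=float32), [np.float32(0.0268), np.float32(0.1196)], np.float32(81.1))]
tray(no stop) (array([ 0.5537, -0.0868], dtype=float32), [np.float32(0.1773), np.float32(0.2679)], np.float32(8.3))
stick (array([ 0.4398, -0.1032], dtype=float32), [np.float32(0.0106), np.float32(0.1602)], np.float32(98.2))
stick (array([ 0.5409, -0.0941], dtype=float32), [np.float32(0.0114), np.float32(0.1287)], np.float32(94.6))
stick (array([ 0.5859, -0.0846], dtype=float32), [np.float32(0.0111), np.float32(0.1291)], np.float32(95.3))
stick (array([ 0.4943, -0.0935], dtype=float32), [np.float32(0.0106), np.float32(0.129)], np.float32(107.1))
stick (array([ 0.6302, -0.0761], dtype=float32), [np.float32(0.0093), np.float32(0.1261)], np.float32(87.7))
stop [(array([ 0.4401, -0.1036], dtype=float32), [np.float32(0.014), np.float32(0.1761)], np.float32(98.3)), (array([ 0.4105, -0.0316], dtype=float32), [np.float32(0.0), np.float32(0.0)], np.float32(0.0))]
depths: tray 0.0061410466584049805 table 0.0005040656321791959 sticks 0.016863056960431888 stop 0.024338221169501906
```

View pics/mask0.png

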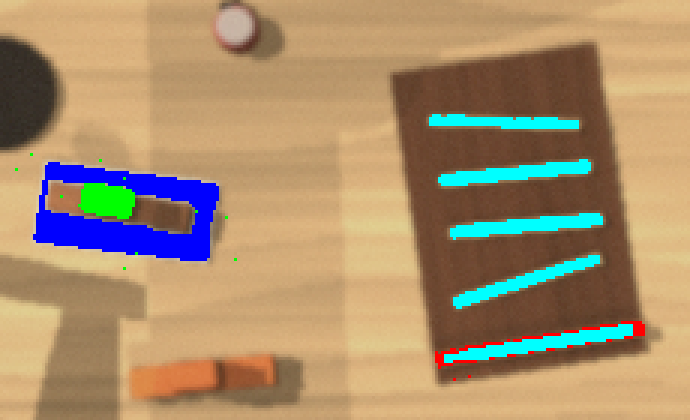

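The masks fit: tile centre (0.5555, 0.2467) with its long axis at 82.4°, and the rake standing in the middle. Tray x axis is at 8.3°, and the stop face is about 27 mm from the edge. I'll turn, then travel.

```bash
Y='[{"yaw":-1},{"yaw":-1},{"yaw":-1},{"yaw":-1},{"yaw":-1}]'
cat > to.py <<'E'
import sys,numpy as np
from plant import r
from scipy.spatial.transform import Rotation as R
s=r.get_state();p=s["tcp_pos"];e=s["eef_rot"]
print("t",round(s["time_s"],2),"tcp",p.round(4),"rot",e.round(2),"F",s["contact_force"].round(1),"w",s["gripper_width"].round(4),"j",s["joints"].round(0))
if len(sys.argv)>1:
    t=np.array(sys.argv[1:4],float);yaw=float(sys.argv[4])
    print("yaw units",round(-((yaw-e[2]+180)%360-180)/4,2),"| shift units now",(R.from_euler("xyz",e,degrees=True).inv().apply(t-p)/.025).round(2),"| after yaw",(R.from_euler("xyz",[180,0,yaw],degrees=True).inv().apply(t-p)/.025).round(2))
E
python3 -m inch '[{"yaw":-1},{"yaw":-1},{"yaw":-1},{"yaw":-1},{"yaw":-1}]' 1 && python3 -m inch '[{"yaw":-1},{"yaw":-1},{"yaw":-1},{"yaw":-1},{"yaw":-1}]' && python3 -m inch '[{"yaw":-1},{"yaw":-1},{"yaw":-1},{"yaw":-1},{"yaw":-1}]' ; python3 to.py .5555 .2467 .12 -97.6
```

```text
validation failed for argument at $[0]...
Traceback (most recent call last):
  File "to.py", line 5, in <module>
    print("t",round(s["time_s"],2),"tcp",p.round(4),"rot",e.round(2),"F",s["contact_force"].round(1),"w",s["gripper_width"].round(4),"j",s["joints"].round(0))
                                                                                                         ^^^^^^^^^^^^^^^^^^^^^^^^
AttributeError: 'float' object has no attribute 'round'
```

```bash
sed -i 's/s\["gripper_width"\].round(4)/round(s["gripper_width"],4)/' to.py
python3 -m inch '[{"x":0,"y":0,"z":0,"yaw":-1},{"x":0,"y":0,"z":0,"yaw":-1},{"x":0,"y":0,"z":0,"yaw":-1},{"x":0,"y":0,"z":0,"yaw":-1},{"x":0,"y":0,"z":0,"yaw":-1}]' 1 ; python3 to.py .5555 .2467 .12 -97.6
```

```text
time_s: 0.52
tcp_pos: [0.2096, -0.6397, 0.2338]
eef_rot: [179.6, 0.1, -141.2]
contact_force: [-1.5, -0.7, 0.0]
gripper_width: 0.0876
t 0.52 tcp [ 0.2096 -0.6397  0.2338] rot [ 1.7963e+02  1.0000e-01 -1.4116e+02] F [-1.5 -0.7  0. ] w 0.0876 j [-55.  21.   0.  -0. -70.   4.]
yaw units -10.89 | shift units now [-33.    18.91   4.73] | after yaw [-36.97  -9.02   4.55]
```

```bash
python3 -m inch '[{"x":0,"y":0,"z":0,"yaw":-1},{"x":0,"y":0,"z":0,"yaw":-1},{"x":0,"y":0,"z":0,"yaw":-1},{"x":0,"y":0,"z":0,"yaw":-1},{"x":0,"y":0,"z":0,"yaw":-1}]' >/dev/null 
python3 -m inch '[{"x":0,"y":0,"z":0,"yaw":-1},{"x":0,"y":0,"z":0,"yaw":-1},{"x":0,"y":0,"z":0,"yaw":-1},{"x":0,"y":0,"z":0,"yaw":-1},{"x":0,"y":0,"z":0,"yaw":-1}]'  >/dev/null
python3 -m inch '[{"x":-1,"y":-0.24,"z":-0.04,"yaw":-0.4},{"x":-1,"y":-0.24,"z":-0.04,"yaw":0},{"x":-1,"y":-0.24,"z":-0.04,"yaw":0},{"x":-1,"y":-0.24,"z":-0.04,"yaw":0},{"x":-1,"y":-0.24,"z":-0.04,"yaw":0}]'  >/dev/null
python3 -m inch '[{"x":-1,"y":-0.24,"z":-0.04,"yaw":0},{"x":-1,"y":-0.24,"z":-0.04,"yaw":0},{"x":-1,"y":-0.24,"z":-0.04,"yaw":0},{"x":-1,"y":-0.24,"z":-0.04,"yaw":0},{"x":-1,"y":-0.24,"z":-0.04,"yaw":0}]'  >/dev/null
python3 -m inch '[{"x":-1,"y":-0.24,"z":-0.04,"yaw":0},{"x":-1,"y":-0.24,"z":-0.04,"yaw":0},{"x":-1,"y":-0.24,"z":-0.04,"yaw":0},{"x":-1,"y":-0.24,"z":-0.04,"yaw":0},{"x":-1,"y":-0.24,"z":-0.04,"yaw":0}]'  >/dev/null
python3 to.py .5555 .2467 .12 -97.6
```

```text
t 2.6 tcp [ 0.3459 -0.2618  0.2412] rot [178.89   1.4  -97.63] F [ 0.4 -0.1  0.1] w 0.0876 j [-12.  -2. -26.  -1. -67.   5.]
yaw units -0.01 | shift units now [-21.15  -5.71   5.26] | after yaw [-21.27  -5.62   4.85]
```

```bash
python3 -m inch '[{"x":-1,"y":-0.26,"z":0,"yaw":0},{"x":-1,"y":-0.26,"z":0,"yaw":0},{"x":-1,"y":-0.26,"z":0,"yaw":0},{"x":-1,"y":-0.26,"z":0,"yaw":0},{"x":-1,"y":-0.26,"z":0,"yaw":0}]'  >/dev/null
python3 -m inch '[{"x":-1,"y":-0.26,"z":0,"yaw":0},{"x":-1,"y":-0.26,"z":0,"yaw":0},{"x":-1,"y":-0.26,"z":0,"yaw":0},{"x":-1,"y":-0.26,"z":0,"yaw":0},{"x":-1,"y":-0.26,"z":0,"yaw":0}]'  >/dev/null
python3 -m inch '[{"x":-1,"y":-0.26,"z":0,"yaw":0},{"x":-1,"y":-0.26,"z":0,"yaw":0},{"x":-1,"y":-0.26,"z":0,"yaw":0},{"x":-1,"y":-0.26,"z":0,"yaw":0},{"x":-1,"y":-0.26,"z":0,"yaw":0}]'  >/dev/null
python3 -m inch '[{"x":-0.8,"y":-0.2,"z":0,"yaw":0},{"x":-0.6,"y":-0.2,"z":0,"yaw":0},{"x":-0.3,"y":-0.1,"z":0,"yaw":0},{"x":0,"y":0,"z":0,"yaw":0}]'  >/dev/null
python3 to.py .5555 .2467 .12 -97.6
python3 - <<'E'
from geo import *
p,d=r.capture("side");cv2.imwrite("pics/side1.png",p[:,:,::-1]);np.save("pics/side1.npy",d)
print(proj("side",[[.5555,.2467,.006],[.5555,.2467,.08],[.55,-.087,.006]]).round(0))
E
```

```text
t 4.18 tcp [0.5115 0.1634 0.2471] rot [178.67   1.41 -97.36] F [ 0.4 -0.4  0. ] w 0.0877 j [ 37.   8. -15.  -2. -68. -44.]
yaw units 0.06 | shift units now [-3.41 -1.44  5.14] | after yaw [-3.54 -1.3   5.09]
[[317. 207.]
 [317. 190.]
 [348. 268.]]
```

View pics/side1.png

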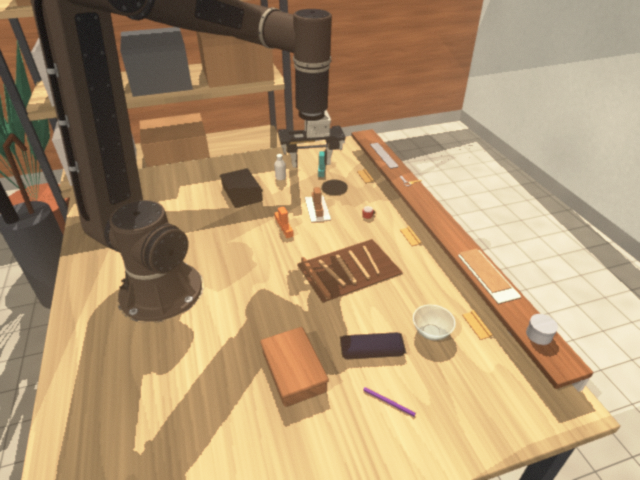

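Side view: the rake stands on the white tile at (317,200), the tray with its sticks is at (350,268), and all are unobstructed. Next comes the two-view height check while I move above the rake.

```bash
cat > two.py <<'E'
from geo import *
ps=cv2.imread("pics/side1.png");hs=cv2.cvtColor(ps,cv2.COLOR_BGR2HSV);H,S,V=cv2.split(hs)
def roi(m,u0,u1,v0,v1):
    o=np.zeros_like(m);o[v0:v1,u0:u1]=m[v0:v1,u0:u1];return o
w=roi((S<75)&(V>140),302,335,190,226)
c=cv2.convexHull(np.vstack([c for c in cv2.findContours(w.astype(np.uint8),0,1)[0] if cv2.contourArea(c)>5]))
print("side tile",quad(c,"side",.006),"px",c.reshape(-1,2).mean(0))
C=cloud("side",np.load("pics/side1.npy"))
g=roi(C[...,2]>.06,305,330,183,215)&(np.abs(C[...,0]-.5555)<.03)&(np.abs(C[...,1]-.2467)<.04)
ys,xs=np.nonzero(g);print("grip pts",len(xs),C[g].mean(0).round(4),"z95",np.percentile(C[g][:,2],95).round(4),"toprow",ys.min() if len(ys) else None)
Z=C[g];t=Z[Z[:,2]>.074];print("top pts",len(t),t.mean(0).round(4))
# grip top centre in both views: top px of grip blob centre, side px of top-face points
top=proj("top",[[.5555,.2468,.08]])
tp=g&(C[...,2]>.074);yy,xx=np.nonzero(tp);print("tri grip top",tri(top,[[xx.mean(),yy.mean()]]))
# tile height: same centre seen in both views
print("tri tile",tri(proj("top",[[.5555,.2467,.006]]),proj("side",[list(quad(c,"side",.006)[0])+[.006]])))
tr=cv2.morphologyEx(roi((V<125)&(S>80),290,410,235,305).astype(np.uint8),cv2.MORPH_CLOSE,np.ones((7,7)))
q=rect(tr,"side",.006)[0];print("side tray",q)
E
python3 two.py
python3 -m inch '[{"x":-0.9,"y":-0.35,"z":0.6,"yaw":0},{"x":-0.9,"y":-0.35,"z":0.6,"yaw":0},{"x":-0.9,"y":-0.35,"z":0.6,"yaw":0},{"x":-0.6,"y":-0.25,"z":0.6,"yaw":0},{"x":0,"y":0,"z":0.6,"yaw":0}]'  >/dev/null
python3 -m inch '[{"x":0,"y":0,"z":0.6,"yaw":0},{"x":0,"y":0,"z":0.6,"yaw":0},{"x":0,"y":0,"z":0.3,"yaw":0},{"x":0,"y":0,"z":0,"yaw":0}]' >/dev/null
python3 to.py .5555 .2467 .12 -97.6
```

```text
side tile (array([0.5543, 0.2448], dtype=float32), [np.float32(0.0729), np.float32(0.1521)], np.float32(82.6)) px [317.25       209.83333333]
grip pts 73 [0.5539 0.2435 0.0753] z95 0.0819 toprow 187
top pts 47 [0.5555 0.248  0.079 ]
tri grip top (array([0.55535205, 0.24689082, 0.07977437]), np.float64(0.0003671411093654817))
tri tile (array([0.55538969, 0.24715372, 0.00421343]), np.float64(0.0007101057879815545))
side tray (array([ 0.4879, -0.0998], dtype=float32), [np.float32(0.1381), np.float32(0.1759)], np.float32(97.6))
t 4.98 tcp [0.5524 0.2367 0.1342] rot [178.76   1.48 -97.82] F [-0.1  0.2  0.3] w 0.0873 j [ 41.  19. -16.  -2. -55. -47.]
yaw units -0.06 | shift units now [-0.4  -0.08  0.58] | after yaw [-0.41 -0.07  0.57]
```

```bash
python3 -m inch '[{"x":-0.3,"y":-0.06,"z":0.4,"yaw":0},{"x":-0.2,"y":0,"z":0.4,"yaw":0},{"x":0,"y":0,"z":0.4,"yaw":0},{"x":0,"y":0,"z":0.4,"yaw":0},{"x":0,"y":0,"z":0.4,"yaw":0}]'  >/dev/null
python3 -m inch '[{"x":0,"y":0,"z":0.4,"yaw":0},{"x":0,"y":0,"z":0.3,"yaw":0},{"x":0,"y":0,"z":0.2,"yaw":0},{"x":0,"y":0,"z":0,"yaw":0},{"x":0,"y":0,"z":0,"yaw":0}]' >/dev/null
python3 to.py .5555 .2467 .052 -98
```

```text
t 5.82 tcp [0.5553 0.2511 0.0568] rot [178.87   1.55 -97.88] F [ 0.9  0.  -0.5] w 0.0876 j [ 41.  24. -19.  -3. -46. -48.]
yaw units 0.03 | shift units now [ 0.18 -0.04  0.19] | after yaw [ 0.17 -0.03  0.19]
```

```bash
python3 -m inch '[{"x":0.2,"y":0,"z":0.15,"yaw":0},{"x":0.1,"y":0,"z":0.1,"yaw":0},{"x":0,"y":0,"z":0,"yaw":0}]'  |head -2
python3 -m inch '[{"x":0,"y":0,"z":0,"yaw":0},{"x":0,"y":0,"z":0,"yaw":0},{"x":0,"y":0,"z":0,"yaw":0},{"x":0,"y":0,"z":0,"yaw":0},{"x":0,"y":0,"z":0,"yaw":0}]' -1 45
python3 -m inch '[{"x":0,"y":0,"z":0,"yaw":0},{"x":0,"y":0,"z":0,"yaw":0},{"x":0,"y":0,"z":0,"yaw":0},{"x":0,"y":0,"z":0,"yaw":0},{"x":0,"y":0,"z":0,"yaw":0}]'
python3 to.py .5555 .2467 .052 -98
```

```text
time_s: 6.07
tcp_pos: [0.5545, 0.2436, 0.0505]
time_s: 6.48
tcp_pos: [0.5552, 0.2435, 0.0519]
eef_rot: [179.0, 1.7, -97.9]
contact_force: [-0.6, -0.3, -0.9]
gripper_width: 0.0599
time_s: 6.9
tcp_pos: [0.5555, 0.2439, 0.0522]
eef_rot: [179.1, 1.7, -97.9]
contact_force: [1.4, -0.5, -0.4]
gripper_width: 0.0265
t 6.9 tcp [0.5555 0.2439 0.0522] rot [179.06   1.72 -97.86] F [ 1.4 -0.5 -0.4] w 0.0265 j [ 41.  24. -20.  -3. -45. -47.]
yaw units 0.03 | shift units now [-0.11  0.01  0.01] | after yaw [-0.11  0.01  0.01]
```

```bash
python3 -m inch '[{"x":0,"y":0,"z":0,"yaw":0},{"x":0,"y":0,"z":0,"yaw":0},{"x":0,"y":0,"z":0,"yaw":0}]'|tail -1
python3 -m inch '[{"x":0,"y":0,"z":-0.3,"yaw":0},{"x":0,"y":0,"z":-0.4,"yaw":0},{"x":0,"y":0,"z":-0.5,"yaw":0},{"x":0,"y":0,"z":-0.5,"yaw":0},{"x":0,"y":0,"z":-0.5,"yaw":0}]'
python3 -m inch '[{"x":0,"y":0,"z":-0.4,"yaw":0},{"x":0,"y":0,"z":-0.2,"yaw":0},{"x":0,"y":0,"z":0,"yaw":0},{"x":0,"y":0,"z":0,"yaw":0}]'
python3 to.py .6695 -.070 .12 -81.7
python3 - <<'E'
from geo import *
im=[]
for n in("side","top"):
    p,d=r.capture(n); u,v=proj(n,[.5555,.245,.1])[0].astype(int); im.append(cv2.resize(p[v-50:v+50,u-65:u+65,::-1],(520,400)))
cv2.imwrite("pics/lift.png",cv2.resize(np.hstack(im),(800,308)))
E
```

```text
gripper_width: 0.0238
time_s: 7.57
tcp_pos: [0.5538, 0.2405, 0.1079]
eef_rot: [178.7, 1.4, -97.9]
contact_force: [0.5, -0.7, -1.0]
gripper_width: 0.0236
time_s: 7.9
tcp_pos: [0.5554, 0.2408, 0.1291]
eef_rot: [179.0, 1.7, -97.9]
contact_force: [-0.4, 0.2, -1.4]
gripper_width: 0.0238
t 7.9 tcp [0.5554 0.2408 0.1291] rot [178.98   1.68 -97.89] F [-0.4  0.2 -1.4] w 0.0238 j [ 41.  19. -16.  -2. -55. -47.]
yaw units -4.05 | shift units now [11.69 -6.23 -0.09] | after yaw [12.96 -2.72  0.36]
```

View pics/lift.png

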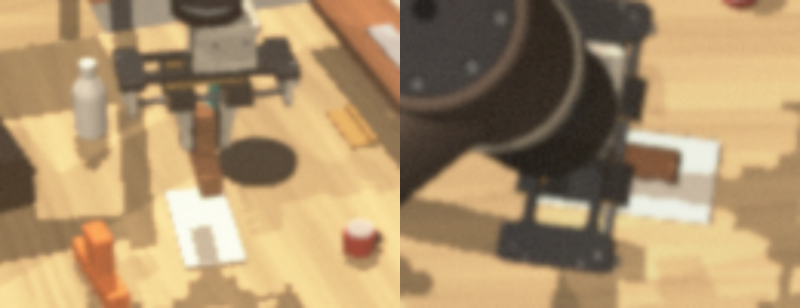

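The lift picture shows the rake held upright between the fingers at (205,150), clear of the empty tile at (205,230). I'll carry it to the far side of the tray.

```bash
python3 -m inch '[{"x":0.5,"y":-0.25,"z":0,"yaw":-0.8},{"x":0.8,"y":-0.35,"z":0,"yaw":-0.8},{"x":0.8,"y":-0.3,"z":0,"yaw":-0.8},{"x":0.8,"y":-0.25,"z":0,"yaw":-0.8},{"x":0.8,"y":-0.2,"z":0,"yaw":-0.8}]' >/dev/null
python3 -m inch '[{"x":0.8,"y":-0.18,"z":0,"yaw":0},{"x":0.8,"y":-0.18,"z":0,"yaw":0},{"x":0.8,"y":-0.18,"z":0,"yaw":0},{"x":0.8,"y":-0.18,"z":0,"yaw":0},{"x":0.8,"y":-0.18,"z":0,"yaw":0}]' >/dev/null
python3 -m inch '[{"x":0.8,"y":-0.18,"z":0,"yaw":0},{"x":0.8,"y":-0.18,"z":0,"yaw":0},{"x":0.7,"y":-0.18,"z":0,"yaw":0},{"x":0.3,"y":0,"z":0,"yaw":0},{"x":0,"y":0,"z":0,"yaw":0}]' >/dev/null
python3 to.py .6699 -.073 .085 -81.7
```

```text
t 9.25 tcp [ 0.6459 -0.0221  0.104 ] rot [178.16   1.67 -80.94] F [-0.2  0.2 -1.5] w 0.0238 j [ 14.  25. -10.  -2. -57.  -4.]
yaw units 0.19 | shift units now [ 2.18 -0.65  0.67] | after yaw [ 2.15 -0.66  0.76]
```

```bash
python3 -m inch '[{"x":0.5,"y":-0.15,"z":0,"yaw":0.1},{"x":0.6,"y":-0.2,"z":0,"yaw":0},{"x":0.5,"y":-0.15,"z":0.1,"yaw":0},{"x":0.4,"y":-0.1,"z":0.1,"yaw":0},{"x":0.1,"y":0,"z":0,"yaw":0}]' >/dev/null
python3 -m inch '[{"x":0,"y":0,"z":0,"yaw":0},{"x":0,"y":0,"z":0,"yaw":0}]' >/dev/null
python3 to.py .6699 -.073 .07 -81.7
python3 - <<'E'
from geo import *
p,d=r.capture("side"); cv2.imwrite("pics/x.png",cv2.resize(p[190:320,265:440,::-1],None,fx=4,fy=4,interpolation=3))
E
```

```text
t 9.83 tcp [ 0.6692 -0.0746  0.0938] rot [177.94   1.69 -81.35] F [ 1.  -0.4 -2.6] w 0.0239 j [  9.  28.  -6.  -2. -57.   1.]
yaw units 0.09 | shift units now [-0.03 -0.07  0.95] | after yaw [-0.06 -0.04  0.95]
```

View pics/x.png

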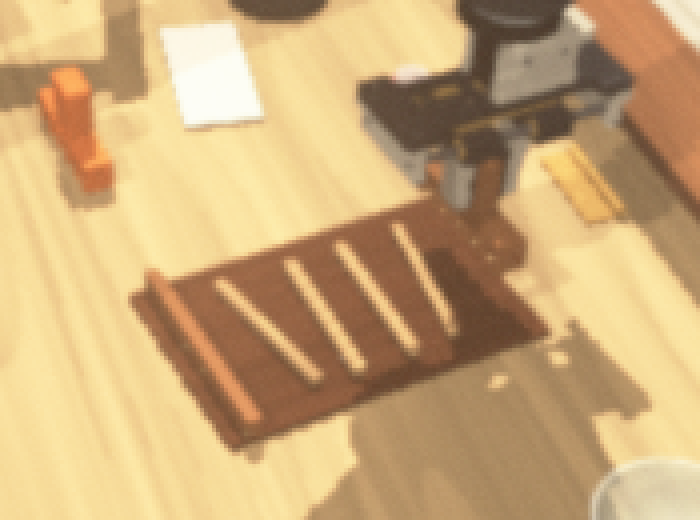

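The side view shows the rake above the tray's outer end at (480,230), beyond all four sticks, and the stop at (205,345). Lowering.

```bash
python3 -m inch '[{"x":0,"y":-0.05,"z":0.3,"yaw":0.08},{"x":0,"y":0,"z":0.3,"yaw":0},{"x":0,"y":0,"z":0.3,"yaw":0},{"x":0,"y":0,"z":0.2,"yaw":0},{"x":0,"y":0,"z":0.1,"yaw":0}]' >/dev/null
python3 -m inch '[{"x":0,"y":0,"z":0,"yaw":0}]' >/dev/null
python3 to.py .6699 -.073 .054 -81.7
```

```text
t 10.38 tcp [ 0.6684 -0.0711  0.0607] rot [177.93   1.7  -81.56] F [-0.3  0.4 -0.7] w 0.0238 j [ 10.  30.  -8.  -2. -54.   0.]
yaw units 0.04 | shift units now [ 0.09 -0.06  0.26] | after yaw [ 0.08 -0.05  0.27]
```

```bash
python3 -m inch '[{"x":0.1,"y":-0.05,"z":0.12,"yaw":0},{"x":0,"y":0,"z":0.08,"yaw":0},{"x":0,"y":0,"z":0,"yaw":0},{"x":0,"y":0,"z":0,"yaw":0}]' >/dev/null
python3 to.py .4947 -.0985 .054 -81.7
```

```text
t 10.72 tcp [ 0.67   -0.0733  0.0549] rot [177.91   1.69 -81.53] F [ 0.4  0.3 -0.8] w 0.0243 j [  9.  31.  -8.  -2. -53.   1.]
yaw units 0.04 | shift units now [-0.04  7.08  0.3 ] | after yaw [-0.02  7.09  0.04]
```

```bash
python3 -m inch '[{"x":0,"y":0.1,"z":0,"yaw":0},{"x":0,"y":0.2,"z":0,"yaw":0},{"x":0,"y":0.2,"z":0,"yaw":0},{"x":0,"y":0.2,"z":0,"yaw":0},{"x":0,"y":0.2,"z":0,"yaw":0}]' 
python3 to.py .4947 -.0985 .054 -81.7
```

```text
time_s: 11.13
tcp_pos: [0.6468, -0.077, 0.0564]
eef_rot: [178.0, 1.7, -81.5]
contact_force: [-0.3, -0.5, -1.8]
gripper_width: 0.0239
t 11.13 tcp [ 0.6468 -0.077   0.0564] rot [178.     1.68 -81.53] F [-0.3 -0.5 -1.8] w 0.0239 j [  9.  29. -11.  -2. -52.   1.]
yaw units 0.04 | shift units now [-0.04  6.14  0.31] | after yaw [-0.03  6.14  0.1 ]
```

```bash
python3 -m inch '[{"x":0,"y":0.2,"z":0.03,"yaw":0},{"x":0,"y":0.2,"z":0.03,"yaw":0},{"x":0,"y":0.2,"z":0.03,"yaw":0},{"x":0,"y":0.2,"z":0.02,"yaw":0},{"x":0,"y":0.2,"z":0.02,"yaw":0}]' >/dev/null
python3 to.py .4947 -.0985 .054 -81.7
python3 -m inch '[{"x":0,"y":0.2,"z":0.02,"yaw":0},{"x":0,"y":0.2,"z":0.02,"yaw":0},{"x":0,"y":0.2,"z":0.02,"yaw":0},{"x":0,"y":0.2,"z":0.02,"yaw":0},{"x":0,"y":0.2,"z":0.02,"yaw":0}]' >/dev/null
python3 to.py .4947 -.0985 .054 -81.7
```

```text
t 11.55 tcp [ 0.619  -0.0811  0.0548] rot [178.08   1.68 -81.53] F [ 0.6  0.2 -1.9] w 0.0237 j [  9.  27. -15.  -2. -50.   1.]
yaw units 0.04 | shift units now [-0.04  5.02  0.2 ] | after yaw [-0.03  5.02  0.03]
t 11.97 tcp [ 0.5916 -0.0851  0.0531] rot [178.1    1.68 -81.53] F [ 0.3  0.2 -1.3] w 0.0241 j [  9.  25. -19.  -2. -48.   1.]
yaw units 0.04 | shift units now [-0.04  3.91  0.09] | after yaw [-0.03  3.91 -0.04]
```

```bash
python3 -m inch '[{"x":0,"y":0.2,"z":0,"yaw":0},{"x":0,"y":0.2,"z":0,"yaw":0},{"x":0,"y":0.2,"z":0.01,"yaw":0},{"x":0,"y":0.2,"z":0.01,"yaw":0},{"x":0,"y":0.2,"z":0.01,"yaw":0}]' >/dev/null
python3 to.py .4947 -.0985 .054 -81.7
python3 -m inch '[{"x":0,"y":0.2,"z":0.01,"yaw":0},{"x":0,"y":0.2,"z":0.01,"yaw":0},{"x":0,"y":0.2,"z":0.01,"yaw":0},{"x":0,"y":0.2,"z":0.01,"yaw":0},{"x":0,"y":0,"z":0,"yaw":0}]' >/dev/null
python3 to.py .4947 -.0985 .054 -81.7;python3 - <<'E'
from geo import *
p,d=r.capture("side"); cv2.imwrite("pics/sweep1.png",cv2.resize(p[190:320,265:440,::-1],None,fx=4,fy=4,interpolation=3))
E
```

```text
t 12.38 tcp [ 0.5643 -0.0892  0.0532] rot [178.12   1.68 -81.52] F [-0.5 -0.3 -1.5] w 0.024 j [  9.  23. -22.  -2. -47.   1.]
yaw units 0.05 | shift units now [-0.04  2.81  0.06] | after yaw [-0.03  2.81 -0.03]
t 12.8 tcp [ 0.5413 -0.0926  0.0531] rot [178.12   1.69 -81.54] F [ 0.6 -0.9 -0.9] w 0.0241 j [  9.  21. -25.  -2. -46.   1.]
yaw units 0.04 | shift units now [-0.04  1.88  0.03] | after yaw [-0.04  1.88 -0.04]
```

View pics/sweep1.png

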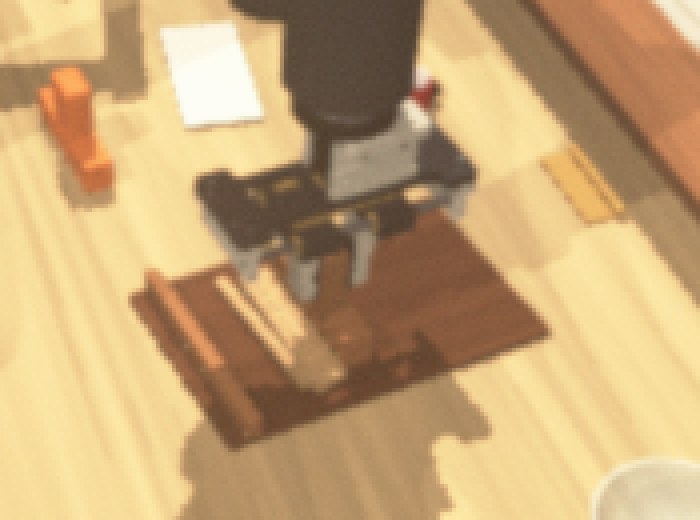

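The picture shows three sticks packed against the rake at (300,330), with the fourth just ahead of them and nearly parallel. All look flat, and the stop is at (205,345). I'll go on slowly.

```bash
python3 -m inch '[{"x":0,"y":0.15,"z":0.01,"yaw":0},{"x":0,"y":0.2,"z":0.01,"yaw":0},{"x":0,"y":0.2,"z":0.01,"yaw":0},{"x":0,"y":0.2,"z":0.01,"yaw":0},{"x":0,"y":0.15,"z":0.01,"yaw":0}]' |sed -n '2p;4p'
python3 -m inch '[{"x":0,"y":0.1,"z":0.01,"yaw":0},{"x":0,"y":0.08,"z":0.01,"yaw":0}]' |sed -n '2p;4p'
python3 to.py .4947 -.0985 .054 -81.7
```

```text
tcp_pos: [0.5191, -0.096, 0.0526]
contact_force: [0.5, -0.3, -0.4]
tcp_pos: [0.514, -0.0968, 0.0526]
contact_force: [1.4, -1.0, -1.2]
t 13.43 tcp [ 0.514  -0.0968  0.0526] rot [178.27   1.66 -81.49] F [ 1.4 -1.  -1.2] w 0.0244 j [ 10.  19. -29.  -2. -44.   1.]
yaw units 0.05 | shift units now [-0.05  0.78 -0.03] | after yaw [-0.04  0.78 -0.06]
```

```bash
for i in 1; do
python3 -m inch '[{"x":0,"y":0.06,"z":0,"yaw":0},{"x":0,"y":0.06,"z":0,"yaw":0},{"x":0,"y":0.06,"z":0,"yaw":0}]' |sed -n '2p;4p'
python3 -m inch '[{"x":0,"y":0.06,"z":0,"yaw":0},{"x":0,"y":0.06,"z":0,"yaw":0}]' |sed -n '2p;4p'
python3 -m inch '[{"x":0,"y":0.05,"z":0,"yaw":0},{"x":0,"y":0.05,"z":0,"yaw":0}]' |sed -n '2p;4p'
done; python3 to.py .4947 -.0985 .054 -81.7
```

```text
tcp_pos: [0.5088, -0.0975, 0.0527]
contact_force: [0.7, 0.7, 0.1]
tcp_pos: [0.5055, -0.098, 0.0527]
contact_force: [-0.1, -0.4, -1.4]
tcp_pos: [0.5027, -0.0984, 0.0527]
contact_force: [-0.1, 0.2, -0.6]
t 14.02 tcp [ 0.5027 -0.0984  0.0527] rot [178.22   1.66 -81.5 ] F [-0.1  0.2 -0.6] w 0.0237 j [ 10.  18. -30.  -2. -44.   1.]
yaw units 0.05 | shift units now [-0.05  0.32 -0.04] | after yaw [-0.04  0.32 -0.05]
```

```bash
python3 -m inch '[{"x":0,"y":0.04,"z":0,"yaw":0},{"x":0,"y":0.04,"z":0,"yaw":0}]' |sed -n '2p;4p'
python3 -m inch '[{"x":0,"y":0.04,"z":0,"yaw":0},{"x":0,"y":0.04,"z":0,"yaw":0}]' |sed -n '2p;4p'
python3 -m inch '[{"x":0,"y":0.03,"z":0,"yaw":0},{"x":0,"y":0.03,"z":0,"yaw":0}]' |sed -n '2p;4p'
python3 to.py .4947 -.0985 .054 -81.7
```

```text
tcp_pos: [0.5004, -0.0988, 0.0527]
contact_force: [-0.7, -0.1, -2.0]
tcp_pos: [0.4982, -0.0991, 0.0527]
contact_force: [1.0, 0.3, -1.1]
tcp_pos: [0.4968, -0.0993, 0.0528]
contact_force: [2.1, 0.9, -2.2]
t 14.52 tcp [ 0.4968 -0.0993  0.0528] rot [178.24   1.67 -81.5 ] F [ 2.1  0.9 -2.2] w 0.0241 j [ 10.  18. -31.  -2. -43.   1.]
yaw units 0.05 | shift units now [-0.04  0.08 -0.05] | after yaw [-0.04  0.08 -0.05]
```

```bash
python3 -m inch '[{"x":0,"y":0.02,"z":0,"yaw":0},{"x":0,"y":0.02,"z":0,"yaw":0}]' |sed -n '2p;4p'
python3 -m inch '[{"x":0,"y":0.02,"z":0,"yaw":0},{"x":0,"y":0.02,"z":0,"yaw":0}]' |sed -n '2p;4p'
python3 to.py
```

```text
tcp_pos: [0.4968, -0.0992, 0.0531]
contact_force: [2.4, 1.0, -1.6]
tcp_pos: [0.4966, -0.0992, 0.0534]
contact_force: [2.2, 0.9, -2.5]
t 14.85 tcp [ 0.4966 -0.0992  0.0534] rot [178.45   1.65 -81.44] F [ 2.2  0.9 -2.5] w 0.0239 j [ 10.  18. -31.  -2. -43.   1.]
```

```bash
python3 -m inch '[{"x":0,"y":0.02,"z":0,"yaw":0}]' |sed -n '2p;4p'
python3 to.py
```

```text
tcp_pos: [0.4965, -0.0992, 0.0536]
contact_force: [2.9, 1.0, -2.6]
t 14.93 tcp [ 0.4965 -0.0992  0.0536] rot [178.5    1.65 -81.43] F [ 2.9  1.  -2.6] w 0.0237 j [ 10.  17. -31.  -2. -43.   1.]
```

Contact with the stop: 0.02 per row holds about 2.5 N. Ramping up.

```bash
python3 -m inch '[{"x":0,"y":0.035,"z":0.01,"yaw":0},{"x":0,"y":0.04,"z":0.01,"yaw":0}]' |sed -n '2p;4p'
python3 -m inch '[{"x":0,"y":0.045,"z":0.01,"yaw":0},{"x":0,"y":0.05,"z":0.01,"yaw":0}]' |sed -n '2p;4p'
python3 to.py
```

```text
tcp_pos: [0.4962, -0.0991, 0.0535]
contact_force: [3.8, 1.5, -2.7]
tcp_pos: [0.4959, -0.0991, 0.0537]
contact_force: [5.1, 2.9, -2.4]
t 15.27 tcp [ 0.4959 -0.0991  0.0537] rot [178.93   1.62 -81.34] F [ 5.1  2.9 -2.4] w 0.0237 j [ 10.  17. -31.  -2. -43.   1.]
```

```bash
python3 -m inch '[{"x":0,"y":0.06,"z":0.01,"yaw":0},{"x":0,"y":0.06,"z":0.01,"yaw":0},{"x":0,"y":0.06,"z":0.01,"yaw":0}]' |sed -n '2p;4p'
python3 -m inch '[{"x":0,"y":0.06,"z":0.01,"yaw":0},{"x":0,"y":0.06,"z":0.01,"yaw":0},{"x":0,"y":0.06,"z":0.01,"yaw":0}]' |sed -n '2p;4p'
python3 to.py;python3 - <<'E'
from geo import *
p,d=r.capture("side"); cv2.imwrite("pics/press.png",cv2.resize(p[215:315,275:400,::-1],None,fx=6,fy=6,interpolation=3))
E
```

```text
tcp_pos: [0.4956, -0.0991, 0.0542]
contact_force: [4.4, 0.8, -2.8]
tcp_pos: [0.4952, -0.0991, 0.0549]
contact_force: [5.6, 1.3, -3.0]
t 15.77 tcp [ 0.4952 -0.0991  0.0549] rot [179.9    1.55 -81.15] F [ 5.6  1.3 -3. ] w 0.0238 j [ 10.  17. -32.  -2. -41.   1.]
```

View pics/press.png

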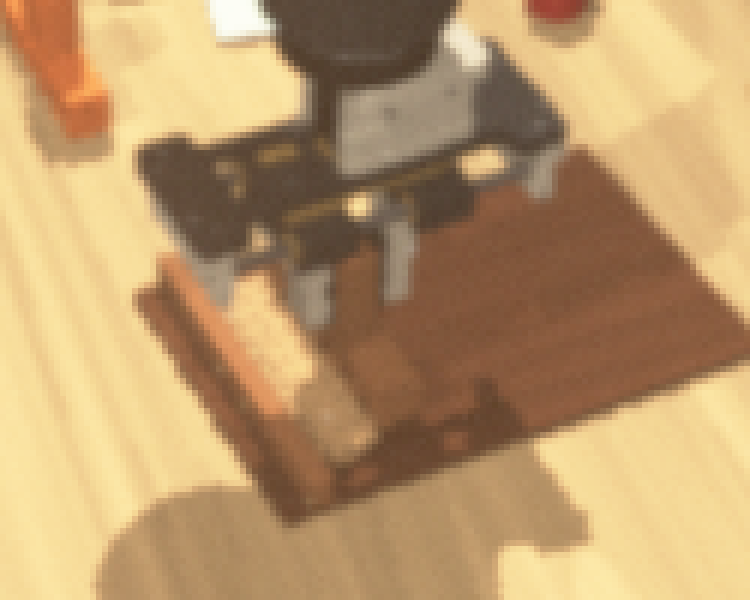

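The picture shows one closed row lying flat between the stop at (240,390) and the rake at (370,360). The force is about 5.5 N, so I'll hold it a bit firmer for a second.

```bash
python3 -m inch '[{"x":0,"y":0.07,"z":0.03,"yaw":0},{"x":0,"y":0.075,"z":0.03,"yaw":0},{"x":0,"y":0.075,"z":0.03,"yaw":0}]' |sed -n '2,4p'
python3 -m inch '[{"x":0,"y":0.075,"z":0.03,"yaw":0},{"x":0,"y":0.075,"z":0.03,"yaw":0},{"x":0,"y":0.075,"z":0.03,"yaw":0}]' |sed -n '2,4p'
python3 -m inch '[{"x":0,"y":0.075,"z":0.03,"yaw":0},{"x":0,"y":0.075,"z":0.03,"yaw":0},{"x":0,"y":0.075,"z":0.03,"yaw":0}]' |sed -n '2,4p'
python3 to.py
```

```text
tcp_pos: [0.4947, -0.0992, 0.0543]
eef_rot: [-179.5, 1.5, -81.1]
contact_force: [6.5, 1.4, -2.3]
tcp_pos: [0.4942, -0.0992, 0.0537]
eef_rot: [-178.9, 1.5, -81.0]
contact_force: [6.6, 2.2, -0.9]
tcp_pos: [0.4938, -0.0993, 0.0535]
eef_rot: [-178.3, 1.4, -80.9]
contact_force: [6.3, 1.3, 0.8]
t 16.57 tcp [ 0.4938 -0.0993  0.0535] rot [-178.32    1.4   -80.89] F [6.3 1.3 0.8] w 0.0241 j [ 10.  16. -34.  -2. -39.   1.]
```

```bash
python3 -m inch '[{"x":0,"y":0.03,"z":0,"yaw":0},{"x":0,"y":0,"z":0,"yaw":0},{"x":0,"y":-0.05,"z":0,"yaw":0},{"x":0,"y":-0.1,"z":0,"yaw":0},{"x":0,"y":-0.2,"z":0,"yaw":0}]' |sed -n '2,4p'
python3 -m inch '[{"x":0,"y":-0.2,"z":0,"yaw":0},{"x":0,"y":-0.2,"z":-0.1,"yaw":0},{"x":0,"y":-0.2,"z":-0.2,"yaw":0},{"x":0,"y":-0.1,"z":-0.4,"yaw":0},{"x":0,"y":0,"z":-0.5,"yaw":0}]' |sed -n '2,4p'
python3 -m inch '[{"x":0,"y":0,"z":-0.6,"yaw":0},{"x":0,"y":0,"z":-0.6,"yaw":0},{"x":0,"y":0,"z":-0.6,"yaw":0},{"x":0,"y":0,"z":-0.2,"yaw":0},{"x":0,"y":0,"z":0,"yaw":0}]' |sed -n '2,4p'
python3 to.py .5555 .2437 .12 -97.9
```

```text
tcp_pos: [0.4982, -0.0986, 0.0532]
eef_rot: [-178.6, 1.4, -81.0]
contact_force: [-0.4, -0.4, -1.0]
tcp_pos: [0.5141, -0.0971, 0.0815]
eef_rot: [-179.3, 1.4, -81.0]
contact_force: [0.6, -0.1, -1.7]
tcp_pos: [0.5162, -0.0985, 0.1369]
eef_rot: [-179.2, 1.4, -81.0]
contact_force: [0.7, -0.2, -1.9]
t 17.82 tcp [ 0.5162 -0.0985  0.1369] rot [-179.19    1.4   -81.03] F [ 0.7 -0.2 -1.9] w 0.0236 j [ 10.  12. -25.  -2. -52.   0.]
yaw units 4.22 | shift units now [-13.26  -3.68   1.05] | after yaw [-13.78   0.32   0.67]
```

```bash
python3 -m inch '[{"x":-0.5,"y":-0.12,"z":0,"yaw":0.85},{"x":-0.8,"y":-0.17,"z":0,"yaw":0.85},{"x":-0.8,"y":-0.1,"z":0,"yaw":0.85},{"x":-0.8,"y":-0.06,"z":0,"yaw":0.85},{"x":-0.8,"y":-0.02,"z":0,"yaw":0.8}]' >/dev/null
python3 -m inch '[{"x":-0.8,"y":0.02,"z":0,"yaw":0},{"x":-0.8,"y":0.02,"z":0,"yaw":0},{"x":-0.8,"y":0.02,"z":0,"yaw":0},{"x":-0.8,"y":0.02,"z":0,"yaw":0},{"x":-0.8,"y":0.02,"z":0,"yaw":0}]' >/dev/null
python3 -m inch '[{"x":-0.8,"y":0.02,"z":0,"yaw":0},{"x":-0.8,"y":0.02,"z":0,"yaw":0},{"x":-0.8,"y":0.02,"z":0,"yaw":0},{"x":-0.5,"y":0.02,"z":0,"yaw":0},{"x":0,"y":0,"z":0,"yaw":0}]' >/dev/null
python3 to.py .5555 .2437 .08 -97.9
```

```text
t 19.07 tcp [0.5446 0.1765 0.1318] rot [179.52   1.17 -99.06] F [ 0.2  0.7 -1.4] w 0.0237 j [ 37.  16. -20.  -1. -53. -45.]
yaw units -0.29 | shift units now [-2.68 -0.03  2.13] | after yaw [-2.72 -0.06  2.07]
```

```bash
python3 -m inch '[{"x":-0.5,"y":0,"z":0.2,"yaw":-0.15},{"x":-0.6,"y":0,"z":0.3,"yaw":-0.1},{"x":-0.6,"y":0,"z":0.3,"yaw":0},{"x":-0.4,"y":0,"z":0.3,"yaw":0},{"x":-0.1,"y":0,"z":0.2,"yaw":0}]' >/dev/null
python3 -m inch '[{"x":0,"y":0,"z":0,"yaw":0},{"x":0,"y":0,"z":0,"yaw":0}]' >/dev/null
python3 to.py .5555 .2437 .06 -97.9;  python3 - <<'E'
from geo import *
im=[]
for n,X,w in(("side",[.55,.24,.04],45),("top",[.47,-.09,.01],45)):
    p,d=r.capture(n); u,v=proj(n,X)[0].astype(int); im.append(cv2.resize(p[v-w:v+w,u-w:u+w,::-1],(400,400),interpolation=cv2.INTER_CUBIC))
    if n=="top": cv2.imwrite("pics/top2.png",p[:,:,::-1]);np.save("pics/top2.npy",d)
cv2.imwrite("pics/hover.png",np.hstack(im))
E
```

```text
t 19.65 tcp [0.5515 0.2351 0.0938] rot [179.3    0.96 -98.  ] F [-0.3 -0.3 -1.4] w 0.0241 j [ 41.  21. -19.  -2. -50. -48.]
yaw units -0.03 | shift units now [-0.34 -0.13  1.35] | after yaw [-0.36 -0.11  1.35]
```

View pics/hover.png

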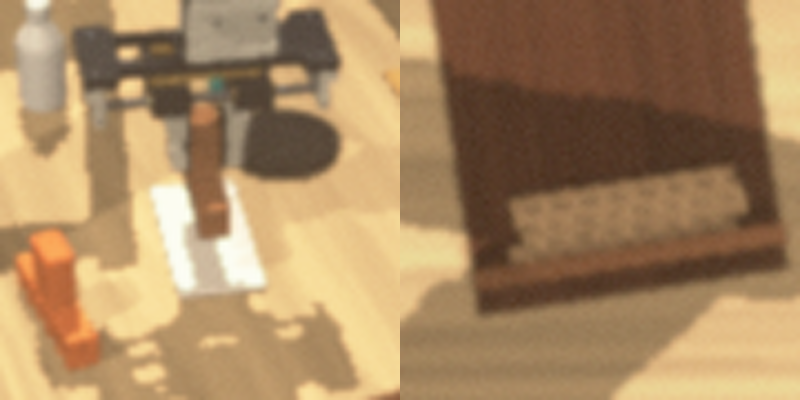

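The hover picture shows the rake upright above the tile at (208,200). In the top crop the four sticks form one closed, parallel row at (630,210) against the stop. I'll set the rake down.

```bash
python3 -m inch '[{"x":-0.2,"y":-0.08,"z":0.25,"yaw":0},{"x":-0.15,"y":-0.05,"z":0.3,"yaw":0},{"x":0,"y":0,"z":0.3,"yaw":0},{"x":0,"y":0,"z":0.25,"yaw":0},{"x":0,"y":0,"z":0.1,"yaw":0}]' >/dev/null
python3 -m inch '[{"x":0,"y":0,"z":0,"yaw":0},{"x":0,"y":0,"z":0,"yaw":0}]' >/dev/null
python3 to.py .5555 .2437 .053 -97.9
```

```text
t 20.33 tcp [0.5566 0.2428 0.0621] rot [179.38   1.04 -98.16] F [-0.4 -0.3 -1.2] w 0.0241 j [ 41.  24. -19.  -2. -47. -48.]
yaw units -0.06 | shift units now [-0.02  0.05  0.36] | after yaw [-0.03  0.05  0.36]
```

```bash
python3 -m inch '[{"x":0,"y":0.03,"z":0.1,"yaw":0},{"x":0,"y":0,"z":0.1,"yaw":0},{"x":0,"y":0,"z":0.08,"yaw":0},{"x":0,"y":0,"z":0.03,"yaw":0}]' |sed -n '2,4p'
python3 -m inch '[{"x":0,"y":0,"z":0.04,"yaw":0},{"x":0,"y":0,"z":0.04,"yaw":0}]' |sed -n '2,4p'
python3 -m inch '[{"x":0,"y":0,"z":0.04,"yaw":0},{"x":0,"y":0,"z":0.04,"yaw":0}]' |sed -n '2,4p'
```

```text
tcp_pos: [0.5561, 0.2432, 0.0543]
eef_rot: [179.4, 1.1, -98.2]
contact_force: [-0.3, 0.4, -2.2]
tcp_pos: [0.5563, 0.2432, 0.0527]
eef_rot: [179.5, 1.1, -98.1]
contact_force: [0.1, -3.6, 6.5]
tcp_pos: [0.557, 0.243, 0.0525]
eef_rot: [179.5, 1.1, -98.1]
contact_force: [-4.6, -2.0, 8.3]
```

```bash
python3 -m inch '[{"x":0,"y":0,"z":-0.01,"yaw":0},{"x":0,"y":0,"z":0,"yaw":0}]' |sed -n '2,4p'
python3 -m inch '[{"x":0,"y":0,"z":0,"yaw":0},{"x":0,"y":0,"z":0,"yaw":0},{"x":0,"y":0,"z":0,"yaw":0},{"x":0,"y":0,"z":0,"yaw":0},{"x":0,"y":0,"z":0,"yaw":0}]' 1 >/dev/null
python3 -m inch '[{"x":0,"y":0,"z":0,"yaw":0},{"x":0,"y":0,"z":0,"yaw":0},{"x":0,"y":0,"z":0,"yaw":0}]' 
python3 -m inch '[{"x":0,"y":0,"z":-0.2,"yaw":0},{"x":0,"y":0,"z":-0.4,"yaw":0},{"x":0,"y":0,"z":-0.6,"yaw":0},{"x":0,"y":0,"z":-0.8,"yaw":0},{"x":0,"y":0,"z":-0.8,"yaw":0}]' >/dev/null
python3 -m inch '[{"x":0,"y":0,"z":-0.8,"yaw":0},{"x":0,"y":0,"z":-0.8,"yaw":0},{"x":0.8,"y":0,"z":-0.6,"yaw":0},{"x":0.8,"y":0,"z":-0.6,"yaw":0},{"x":0.8,"y":0,"z":-0.4,"yaw":0}]' >/dev/null
python3 -m inch '[{"x":0.8,"y":0.4,"z":0,"yaw":0},{"x":0.8,"y":0.6,"z":0,"yaw":0},{"x":0.8,"y":0.6,"z":0,"yaw":0},{"x":0.8,"y":0.4,"z":0,"yaw":0},{"x":0.8,"y":0.2,"z":0,"yaw":0}]'  >/dev/null
python3 -m inch '[{"x":0,"y":0,"z":0,"yaw":0},{"x":0,"y":0,"z":0,"yaw":0}]'  >/dev/null
python3 to.py;  python3 - <<'E'
from geo import *
im=[]
for n,X,w in(("side",[.52,.08,.03],75),("top",[.52,.08,.03],100)):
    p,d=r.capture(n); u,v=proj(n,X)[0].astype(int); im.append(cv2.resize(p[v-w:v+w,u-w:u+w,::-1],(400,400),interpolation=cv2.INTER_CUBIC))
    cv2.imwrite(f"pics/{n}3.png",p[:,:,::-1]);np.save(f"pics/{n}3.npy",d)
cv2.imwrite("pics/end.png",np.hstack(im))
E
```

```text
tcp_pos: [0.5573, 0.2433, 0.0536]
eef_rot: [179.6, 1.2, -98.1]
contact_force: [1.1, 0.2, -1.5]
time_s: 21.83
tcp_pos: [0.5579, 0.2438, 0.0537]
eef_rot: [179.7, 1.2, -98.1]
contact_force: [0.7, -0.9, 0.1]
gripper_width: 0.0713
t 23.25 tcp [0.4789 0.0827 0.2235] rot [-179.64    1.59  -97.93] F [0.2 0.3 0.4] w 0.0877 j [ 32.   3. -24.  -1. -62. -40.]
```

View pics/end.png

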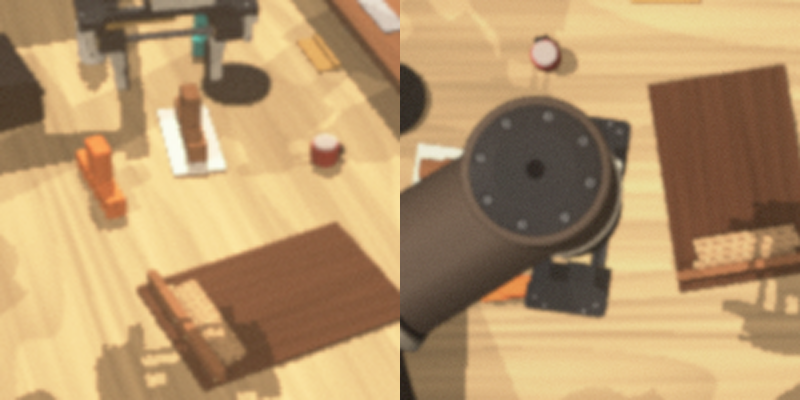

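The end picture shows the rake standing upright in the middle of the tile at (190,130), and the sticks in a closed flat row at (200,320) and (745,245). Last check is in numbers.

Run:
```python
from geo import *
for n in("side1","side3"):
    C=cloud("side",np.load(f"pics/{n}.npy"));g=(C[...,2]>.06)&(C[...,2]<.09)&(np.abs(C[...,0]-.5555)<.03)&(np.abs(C[...,1]-.2467)<.045)
    t=C[g&(C[...,2]>.074)];print(n,"grip top",t.mean(0).round(4),"z95",np.percentile(C[g][:,2],95).round(4))
p=cv2.imread("pics/top3.png");H,S,V=cv2.split(cv2.cvtColor(p,cv2.COLOR_BGR2HSV));C=cloud("top",np.load("pics/top3.npy"))
m=np.zeros(V.shape,bool);m[225:268,305:390]=True
u=np.array([.9895,.1444]);e=np.array([C[...,0]-.4401,C[...,1]+.1036])
x=e[0]*u[0]+e[1]*u[1];y=-e[0]*u[1]+e[1]*u[0]
s=m&(C[...,2]>.011)&(C[...,2]<.022)&(x>.008)&(x<.07)&(abs(y)<.085)
s=cv2.morphologyEx(s.astype(np.uint8),cv2.MORPH_OPEN,np.ones((3,3)))
q=rect(s,"top",.015)[0];print("row",q,"z median",np.median(C[s>0][:,2]).round(4),"z98",np.percentile(C[s>0][:,2],98).round(4),"centre from stop centre",((q[0]-[.4401,-.1036])@u).round(4))
```

```text
side1 grip top [0.5555 0.248  0.079 ] z95 0.0819
side3 grip top [0.5552 0.247  0.079 ] z95 0.0818
row (array([ 0.4653, -0.1043], dtype=float32), [np.float32(0.0337), np.float32(0.1306)], np.float32(98.3)) z median 0.0162 z98 0.0207 centre from stop centre 0.0248
```

```bash
python3 -c "
from plant import r
print(r.close_job())"
```

```text
the job is handed in; nothing more can be done
None
```

I picked up the wooden rake from its tile and combed the four sticks against the stop. I held the push for about a second, put the rake back upright on the tile and let go. The job was handed in at about 23 s of the 58 s allowed; no verdict is reported.

- **Push:** the wrist read about 5.5 to 7 N over the last second or so, and no reading during the push came near the 16 N limit.
- **Row:** the last check measured one closed row of about 34 × 131 mm at 98.3°, which matches the stop's line at 98.3°. The stick tops are at about 16 mm, so they lie flat. The row's middle is about 25 mm from the stop's centre line.
- **Rake:** its grip top is within about 1 mm of where it stood at the start, at the same height. It stands upright, and the gripper is open and well clear of everything.

**Imperfect checks:** my side-view outline of the tray came out too small (138 mm instead of 272 mm), so I did not use it. The two-view height of the tile came out at 4 mm instead of 6 mm, which is within the camera tolerance. I did not measure the other objects again; the ones visible in the last pictures look unmoved.

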